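# Cock the spring marking hammer on its hair-trigger catch

## Robot

A 7-joint arm with a two-finger parallel gripper is mounted at the origin on the work surface. World frame = base frame: x ahead of the robot, y to its left, z up, the work surface at z = 0. Lengths are in mm, angles in rad, forces in N, time in s.
With the tool pointing down it reaches from about 400 to 875 mm from the base axis. Payload 4.4 kg.
Tool frame: the origin (TCP) lies at the centre of the arm's flange, where the gripper is bolted on; the fingertips stand 173 mm ahead of it and the grasp point (between the pads) lies 155 mm ahead of it; z points along the fingers, y is the direction in which the jaws open and shut (so a half turn about z gives the same grasp; the last joint's range is limited). The gripper opens to 85 mm and grips with 20 to 120 N. Pads are 22 mm wide; open, the fingers measure 114 mm over their backs; the gripper's body (76 mm by 85 mm) begins 54 mm behind the grasp point. The pads swing forward as they close: fully open they stand 13 mm farther back than shut.
Start: joints at [-1.184, 0.628, 0.038, 1.517, -0.027, 0.996, -0.02], TCP at [284.35, 584.518, 404.713] pointing down, gripper open.
Joint ranges: [-3.06, 3.06], [-0.37, 2.12], [-1.25, 1.32], [0.18, 2.47], [-1.1, 4.24], [0.23, 1.98], [-2.94, 2.94]. Speed limits (rad/s): [2.57, 2.57, 3.14, 3.14, 3.14, 3.14, 3.14].

## Interface

Orientations are given as [roll, pitch, yaw] about the fixed x, y, z axes, in that order (R = Rz(yaw) Ry(pitch) Rx(roll)).
In Python, from cell import * gives the robot as it stands. The module is installed in compiled form; this text tells all that it offers.
- The arm moves only by the shell command python3 -m jog 'ROWS'. ROWS is JSON, one flat list of numbers, 5 for each row, row after row: the shift along the tool's x, y, z in mm, then the turn about the tool's z in degrees, then the finger opening in mm, from 0 to 85.4. A call has 1 to 20 rows; each row is the pose to reach, as a shift and turn from the pose commanded when the call began, along the tool's axes at that moment; what a row does not reach only later rows make up. A row lasts 1/12 s, in which the tool goes at most 41.7 mm and 7.16 degrees, less where a joint would pass 70% of its speed; a pose out of reach is approached as far as the arm can. A call with a gripper value outside its range is refused whole. The fingers move at their own pace and stop on an object; the grip force is fixed at half the most. Time passes only in rows, so rows that repeat a pose let the fingers close. It gives the time, the measured TCP pose, the force and the opening at its end, in the units of the state.
- read_state(): the state, without advancing time (a new reading comes with each control period).
- get_image(name): name is "scene" or "top"; returns (picture, depth): 400x640x3 uint8, blue, green, red; 400x640 float32, mm along the optical axis (not along the pixel's ray), 0 where there is no reading.
- camera_params(name): a dict with "K" (3x3 intrinsics, pixels), "T" (4x4, takes a point from camera to world coordinates). Camera axes: x right, y up, looking along -z (the intrinsics and any distortion apply to the point x, -y, -z); pixel columns grow to the right and rows downward; lengths in mm; the calibration is good to about 2 mm. A picture is of the moment at which its call begins. camera_params takes no time and is no camera call.
- finish_job(): hands the job in, once; it reports no verdict.
The state is a dict: "clock": time; "qpos": joint angles; "qd": joint speeds; "tau": joint torques, N m; "eef_pos": TCP position; "tool_rot": TCP orientation; "force": force on the tool from outside, world axes, zero at the start; "torque": the same for the moment, N m; "width": finger opening in mm.
Only numpy, scipy, OpenCV 4.12 (cv2) and the standard library are available. Lean on these libraries where they do the work, as an engineer would, in place of code of your own. Each camera call takes 0.05 s, during which the arm holds its last target.

## Task

Get the little spring marking hammer on the jeweller's bench ready to strike: draw its sprung arm back by the upright wooden handle until the arm's pin passes the catch and just meets the rubber buffer, without ramming the buffer, then ease the pin slowly and gently back onto the catch, and let go so that the arm stays cocked. It must not fire or snap at any time, and leave the other things on the bench where they are.

Things in the scene. Friction and masses are not known exactly. Their poses are not given: they have to be found in the camera images.
- plate (a point): Centre of the top of the fixed striker base, a dark square steel plate, 280 x 280 mm, 12 mm thick, carrying the hammer. Axes are the base's: z up, x towards the pivot. It stands elsewhere and is turned differently at each start.
- pivot (a point): Point on the vertical axis of the hammer arm, 68 mm above the bench, 70 mm from the plate's centre along the base's +x; axes as plate. Here stands the coil spring on its post, 77 mm high, the tallest part but the handle.
- handle (a point): Middle of the upright round wooden handle that turns freely on a pin on the hammer arm, 130 mm from the pivot axis: 14 mm thick, free from 36 to 96 mm above the bench, this point at 68 mm. Grip or push it at 60 to 90 mm; all else of the mechanism within 70 mm of it is under 50 mm high. Axes turn with the arm.
- hammer (a joint): Angle of the arm, rad: 0 at home (brass head on the punch), growing as it is drawn back, anticlockwise from above. At q the handle lies from the pivot, in the base's axes, at x = -130 cos(0.8-q), y = 130 sin(0.8-q) mm. A spring drives it home: at the handle about 4.3 N at q=0, 9 N at q=0.8. Cocked, q is 0.68 to 0.92.
- pin (a point): Middle of the 8 mm upright steel pin at the arm's end, 160 mm from the pivot axis, 30 mm above the bench; it hangs on the catch when cocked. Axes turn with the arm.
- catch_slot (a point): Fixed mark on the base: mean place of the pin's centre when cocked (q = 0.8). The catch, a light sprung steel hook with a trigger paddle, is bolted in an arc slot, up to 19 mm (0.12 rad) either way along the pin's arc; its true place is not given: feel for it. The pin pushes the hook aside by itself (2 to 3 N more at the handle from 0.17 rad before), then the hook drops in behind it.
- buffer (a joint): How far the rubber buffer is pushed in, m: 0 untouched. The pin meets it 2 mm past the cocked place; it then adds 2 N, and 4 N per mm, at the handle. Over 3 mm (about 20 N at the handle in all) is ramming. Eased back, the pull in the hand fades to nothing within 2 mm as the pin settles on the hook. Homewards over 40 mm/s is a snap. Hair trigger: some 8 N homewards then, or 4 N on the paddle, fires it.
- jar_mid (a point): Bystander: middle of a glass jar with steel lid, 56 mm across, 75 mm high, standing beside the base.
- block_mid (a point): Bystander: middle of a cork sanding block, 110 x 45 x 28 mm, lying beside the base.
- dish_mid (a point): Bystander: middle of a small white dish, 72 mm across, 30 mm high, standing beside the base.

How it is judged (in metres and radians):
On the way, in this order (a step that is already met when the one before it is completed fails the run):
1. the arm is drawn back against its spring (value of joint hammer above 0.5 rad), for 0.1 s.
2. the arm hangs on the catch, let go (value of joint hammer above 0.65 rad and contact force between the fingers and anything else below 0.2 N), for 0.5 s.
At the end, for the whole second after the job is handed in: The arm, let go, stays at rest on the catch: joint hammer between 0.65 and 0.95 rad, moving less than 0.05 rad/s, the buffer free (under 1 mm) (value of joint hammer between 0.65 and 0.95 rad and velocity of joint hammer between -0.05 and 0.05 rad/s and value of joint buffer below 0.001 m); the robot touches nothing.
It fails at once if the arm fires or snaps: it swings homewards faster than 0.3 rad/s (about 40 mm/s at the handle) (velocity of joint hammer below -0.3 rad/s).
It fails at once if the arm is rammed into the buffer: buffer pushed in more than 3 mm (value of joint buffer above 0.003 m).
It fails at once if a bystander is shifted by more than 20 mm (distance of any of jar_mid, block_mid, dish_mid from where it was at the start of the episode above 0.02 m).
It also fails if it takes over 69 s, if anything falls off the work surface, if the arm or the gripper's body presses on something with over 40 N, if the wrist force passes 120 N, or if a joint passes its speed limit or range.

## Working session

There is one attempt and no reset: what is moved stays moved. The work goes in short steps, Python scripts to look and compute and a shell command to move; the robot and the scene stay as the last step left them, time stands still between calls to the robot, and variables do not carry over. Pictures are saved under pics/ and viewed, and the job is handed in when it is done.

```bash
mkdir -p pics
python3 - <<'E'
from cell import *
import cv2,numpy as np
s=read_state(); print({k:np.round(v,3).tolist() for k,v in s.items()})
for n in ("scene","top"):
    im,d=get_image(n); cv2.imwrite(f"pics/{n}0.png",im); np.save(f"pics/{n}0.npy",d)
    p=camera_params(n); print(n,np.round(p["K"],2).tolist(),np.round(p["T"],4).tolist(),[k for k in p])
E
```

```text
{'clock': 0.0, 'qpos': [-1.184, 0.629, 0.038, 1.518, -0.027, 0.996, -0.02], 'qd': [0.001, -0.0, 0.0, -0.001, -0.002, 0.0, -0.001], 'tau': [-0.0, -56.34, 1.226, -19.344, 0.011, 0.011, 0.0], 'eef_pos': [284.148, 584.262, 403.785], 'tool_rot': [-3.14, 0.0, 2.689], 'force': [-0.428, -0.105, -0.426], 'torque': [0.005, -0.044, -0.027], 'width': 85.109}
scene [[400.99, 0.0, 323.4], [0.0, 400.99, 201.39], [0.0, 0.0, 1.0]] [[-0.5899, -0.6684, 0.4531, 951.0167], [0.8075, -0.4908, 0.3272, 281.1251], [0.0037, 0.5589, 0.8292, 742.7013], [0.0, 0.0, 0.0, 1.0]] ['K', 'T']
top [[380.99, 0.0, 322.22], [0.0, 380.99, 191.64], [0.0, 0.0, 1.0]] [[-0.0096, 0.9829, -0.1837, 388.6221], [-0.9998, -0.013, -0.0174, 37.8241], [-0.0195, 0.1835, 0.9828, 1031.4256], [0.0, 0.0, 0.0, 1.0]] ['K', 'T']
```

View pics/scene0.png

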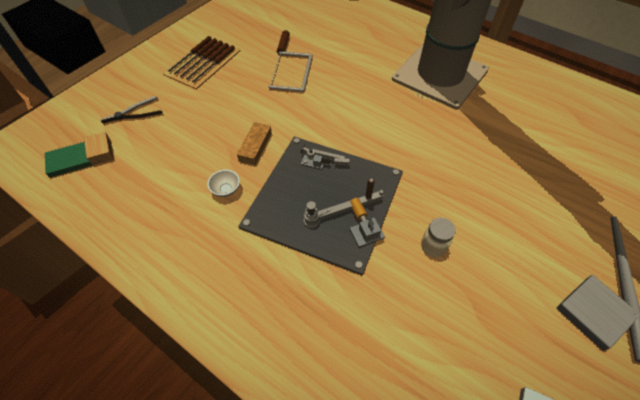

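View pics/top0.png

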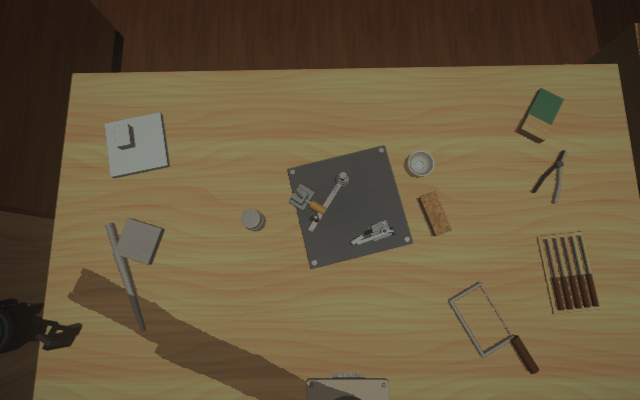

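The scene view shows the dark plate around (322,205), with the spring post at (311,212) and the handle at (370,188). The top view shows the plate around (350,207), post at (342,179), and handle near (316,217). The jar is at (252,219), the dish at (420,164) and the block at (435,213).

```bash
cat > h.py <<'E'
import cv2,numpy as np
from cell import *
def ray(n,u,v):
    p=camera_params(n);K=np.array(p["K"]);T=np.array(p["T"])
    d=np.array([(u-K[0,2])/K[0,0],-(v-K[1,2])/K[1,1],-1.]);return T[:3,3],T[:3,:3]@d
def onz(n,u,v,z):
    o,d=ray(n,u,v);return o+d*(z-o[2])/d[2]
def proj(n,P):
    p=camera_params(n);K=np.array(p["K"]);T=np.array(p["T"])
    c=T[:3,:3].T@(np.asarray(P,float)-T[:3,3]);return K[0,2]+K[0,0]*c[0]/-c[2],K[1,2]+K[1,1]*-c[1]/-c[2]
E
python3 - <<'E'
from h import *
for n,(x0,x1,y0,y1) in (("top",(270,450,130,290)),("scene",(230,420,125,280))):
    im=cv2.imread(f"pics/{n}0.png")
    cv2.imwrite(f"pics/{n}0z.png",cv2.resize(im[y0:y1,x0:x1],None,fx=4,fy=3.7 if 0 else 4,interpolation=cv2.INTER_CUBIC)[:600])
    hsv=cv2.cvtColor(im,cv2.COLOR_BGR2HSV)
    m=((hsv[...,2]<95)&(hsv[...,1]<90)).astype(np.uint8)*255
    mm=np.zeros_like(m); mm[y0:y1,x0:x1]=m[y0:y1,x0:x1]
    mm=cv2.morphologyEx(mm,cv2.MORPH_CLOSE,np.ones((9,9)))
    c=max(cv2.findContours(mm,0,1)[0],key=cv2.contourArea)
    h=cv2.convexHull(c); ap=cv2.approxPolyDP(h,8,True)[:,0]
    print(n,cv2.contourArea(c),ap.tolist())
    W=np.array([onz(n,*q,12) for q in ap]);print(W.round(1).tolist(),W.mean(0).round(1))
    r=cv2.minAreaRect(np.array([onz(n,*q,12)[:2] for q in h[:,0]],np.float32));print(r)
E
```

```text
top 10404.5 [[384, 146], [412, 242], [310, 268], [287, 169]]
[[705.7, -116.9, 12.0], [440.5, -180.3, 12.0], [375.6, 89.9, 12.0], [643.9, 152.4, 12.0]] [541.4 -13.7  12. ]
((539.7283935546875, -6.9050750732421875), (279.117431640625, 292.419189453125), 13.446617126464844)
scene 12987.5 [[294, 137], [401, 171], [362, 273], [239, 226]]
[[440.1, -178.4, 12.0], [376.7, 87.7, 12.0], [643.7, 153.8, 12.0], [707.6, -113.7, 12.0]] [542.  -12.6  12. ]
((541.546875, -6.7840423583984375), (279.1120300292969, 288.6772766113281), 13.533514022827148)
```

View pics/top0z.png

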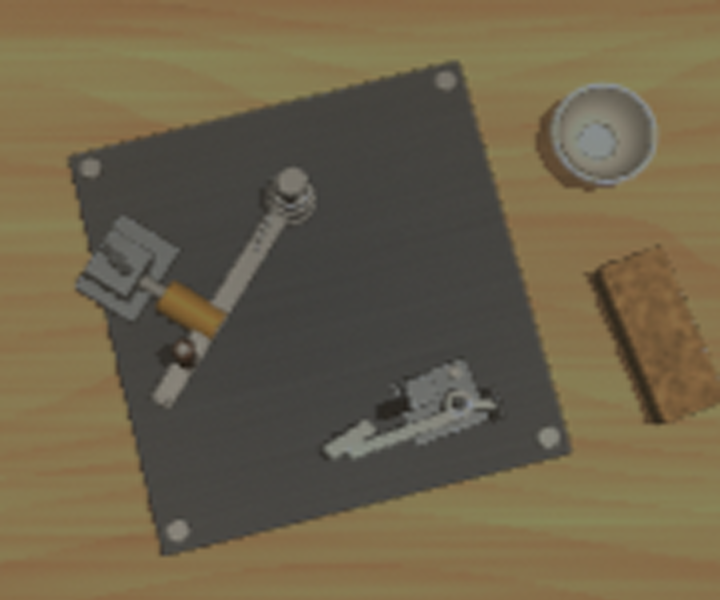

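View pics/scene0z.png

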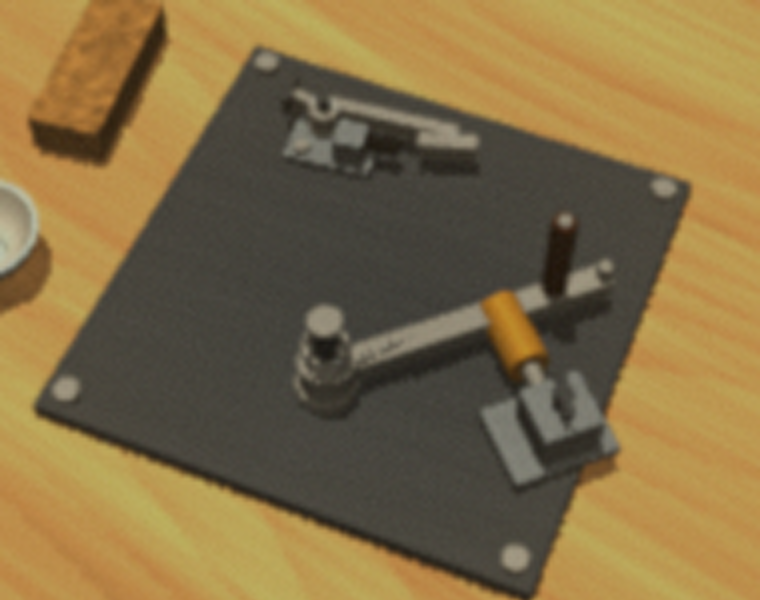

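Run:
```python
from h import *
C=np.array([541.7,-13.1]);a=np.deg2rad(13.4)
R=np.array([[np.cos(a),-np.sin(a)],[np.sin(a),np.cos(a)]])
P=C+R@[70,0];print("pivot",P)
print("post top top/scene",onz("top",270+292/4,130+181/4,77),onz("scene",230+325/4,125+320/4,77))
for n,u,v in (("top",270+184/4,130+350/4),("scene",230+565/4,125+218/4)): print("handle top",n,onz(n,u,v,96))
hn=lambda q:P+R@[-130*np.cos(.8-q),130*np.sin(.8-q)]
print("handle q=0",hn(0)); 
pn=P+R@[-160*np.cos(.8),160*np.sin(.8)]
print("pin q0",pn,proj("scene",[*pn,40]),proj("top",[*pn,40]))
for q in(.68,.8,.92):
    p=P+R@[-160*np.cos(.8-q),160*np.sin(.8-q)];print(q,p,proj("top",[*p,34]),proj("scene",[*p,34]),hn(q))
for n,u,v in (("top",252,217),("scene",441,228)): print("jar lid",onz(n,u,v,75))
```

```text
pivot [609.79431147   3.12235324]
post top top/scene [609.07589098   0.97045661  77.        ] [608.53763002   4.09278792  77.        ]
handle top top [498.72917992  70.36052717  96.        ]
handle top scene [497.33066525  72.42580051  96.        ]
handle q=0 [500.07622882  72.84998291]
pin q0 [474.75667129  88.94097438] (np.float64(380.7116374070075), np.float64(192.12250374673323)) (np.float64(309.68718711530136), np.float64(229.2708082188662))
0.68 [450.83057616 -15.05815433] (np.float64(349.79764741724483), np.float64(238.22850630694782)) (np.float64(346.82229516543504), np.float64(164.60526209383974)) [480.63627653 -11.64930916]
0.8 [454.15017096 -33.95731131] (np.float64(357.0410470582737), np.float64(236.86639475589683)) (np.float64(339.16402777677337), np.float64(161.70338861354563)) [483.33344731 -27.00487421]
0.92 [459.70835314 -52.32316156] (np.float64(364.04943696103146), np.float64(234.64385085352552)) (np.float64(331.20610035553455), np.float64(159.54270794937702)) [487.84947033 -41.92712753]
jar lid [504.40042037 233.2020799   75.        ]
jar lid [502.048441   236.52890991  75.        ]
```

```bash
python3 -m jog '[-25,-22,6,0.5,85, -50,-44,12,1,80, -75,-66,19,1.5,75, -100,-88,25,2,70, -125,-110,31,2.5,65, -150,-132,38,3,60, -175,-154,44,3.5,55, -200,-176,50,4,50, -225,-198,56,4.5,44, -250,-220,62,5,44, -275,-242,69,5.5,44, -300,-264,75,6,44, -325,-286,81,6.5,44, -350,-308,87,6.5,44, -375,-330,94,6.5,44, -395,-348,100,6.5,44, -408,-359,104,6.5,44, -415,-365,104,6.5,44, -417,-367,104,6.5,44, -417,-367,104,6.5,44]'
python3 - <<'E'
from h import *
s=read_state();print(np.round(s["eef_pos"],2),np.round(s["tool_rot"],4),np.round(s["force"],2),s["width"],s["clock"])
for n in("scene","top"):
    im,d=get_image(n);cv2.imwrite(f"pics/{n}1.png",im)
    x0,x1,y0,y1=(270,450,130,280) if n=="top" else (230,430,80,230)
    cv2.imwrite(f"pics/{n}1z.png",cv2.resize(im[y0:y1,x0:x1],None,fx=4,fy=4,interpolation=cv2.INTER_CUBIC))
E
```

```text
clock: 1.77
eef_pos: [498.8, 72.2, 300.7]
tool_rot: [3.141, -0.0, 2.575]
force: [-0.4, 0.4, 0.1]
width: 44.1
[498.77  72.15 300.73] [ 3.1414e+00 -4.0000e-04  2.5749e+00] [-0.35  0.36  0.05] 44.10418007740158 1.7667
```

View pics/scene1z.png

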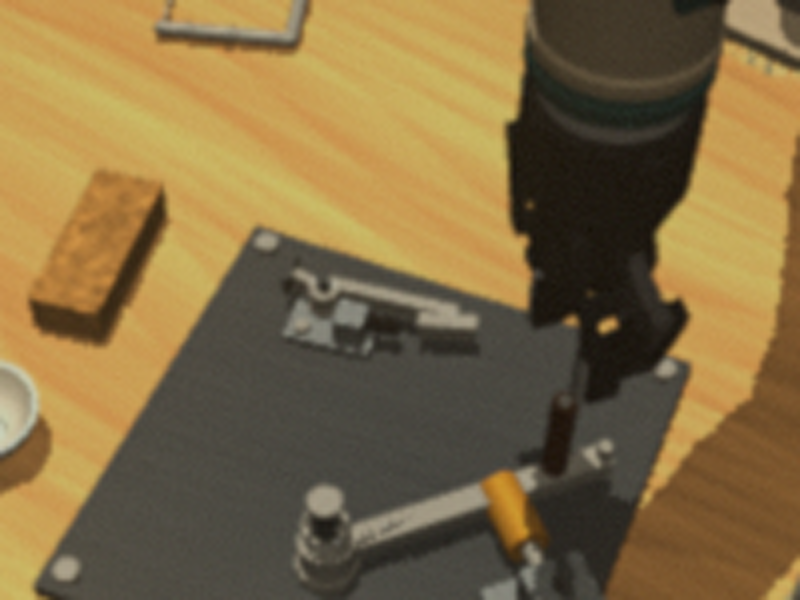

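Run:
```python
from h import *
for z in (96,128,145):
    for P in ((498.8,72.2),(498.8+.537*22,72.2+.844*22),(498.8-.537*22,72.2-.844*22)):
        u,v=proj("scene",[*P,z]); print(z,round((u-230)*4),round((v-80)*4))
```

```text
96 563 400
96 582 433
96 545 368
128 570 360
128 589 394
128 551 328
145 573 338
145 593 372
145 554 305
```

The crop shows the handle top at (563,400), exactly where the tool axis projects at 96 mm. The finger tips are on either side of it, at about (545,325) and (600,395). Next I descend.

```bash
python3 -m jog '[0,0,10,0,44, 0,0,20,0,44, 0,0,30,0,44, 0,0,40,0,44, 0,0,50,0,44, 0,0,58,0,44, 0,0,64,0,44, 0,0,68,0,44, 0,0,70,0,44, 0,0,70,0,44]'
python3 - <<'E'
from h import *
s=read_state();print(np.round(s["eef_pos"],2),np.round(s["tool_rot"],4),np.round(s["force"],2),s["width"],s["clock"])
for n in("scene",):
    im,d=get_image(n)
    x0,x1,y0,y1=(270,450,130,280) if n=="top" else (230,430,100,250)
    cv2.imwrite(f"pics/{n}2z.png",cv2.resize(im[y0:y1,x0:x1],None,fx=4,fy=4,interpolation=cv2.INTER_CUBIC))
# plan: handle arc relative to tool frame now
P=np.array([609.3,2.8]);H=np.array([498.8,72.2])
yaw=s["tool_rot"][2]
tx=np.array([np.cos(yaw),np.sin(yaw)]);ty=np.array([np.sin(yaw),-np.cos(yaw)])
v=(H-P);v=v/np.linalg.norm(v)*130
for q in np.arange(0,1.0,.05):
    c,sn=np.cos(q),np.sin(q); w=P+np.array([c*v[0]-sn*v[1],sn*v[0]+c*v[1]])
    d=w-(P+v); print(round(q,2),"x",round(d@tx,1),"y",round(d@ty,1),"turn",round(-np.rad2deg(q),1))
E
```

```text
clock: 2.7
eef_pos: [498.7, 72.0, 230.3]
tool_rot: [-3.141, -0.0, 2.575]
force: [0.4, -0.3, -0.2]
width: 44.1
[498.72  72.01 230.32] [-3.1412e+00 -4.0000e-04  2.5752e+00] [ 0.36 -0.28 -0.17] 44.07975039305135 2.7
0.0 x 0.0 y 0.0 turn -0.0
0.05 x -0.2 y -6.5 turn -2.9
0.1 x -0.7 y -13.0 turn -5.7
0.15 x -1.6 y -19.4 turn -8.6
0.2 x -2.7 y -25.8 turn -11.5
0.25 x -4.2 y -32.1 turn -14.3
0.3 x -6.0 y -38.4 turn -17.2
0.35 x -8.1 y -44.5 turn -20.1
0.4 x -10.5 y -50.6 turn -22.9
0.45 x -13.3 y -56.5 turn -25.8
0.5 x -16.3 y -62.2 turn -28.6
0.55 x -19.6 y -67.8 turn -31.5
0.6 x -23.1 y -73.3 turn -34.4
0.65 x -26.9 y -78.5 turn -37.2
0.7 x -31.0 y -83.6 turn -40.1
0.75 x -35.4 y -88.4 turn -43.0
0.8 x -39.9 y -93.0 turn -45.8
0.85 x -44.7 y -97.4 turn -48.7
0.9 x -49.8 y -101.6 turn -51.6
0.95 x -55.0 y -105.4 turn -54.4
```

View pics/scene2z.png

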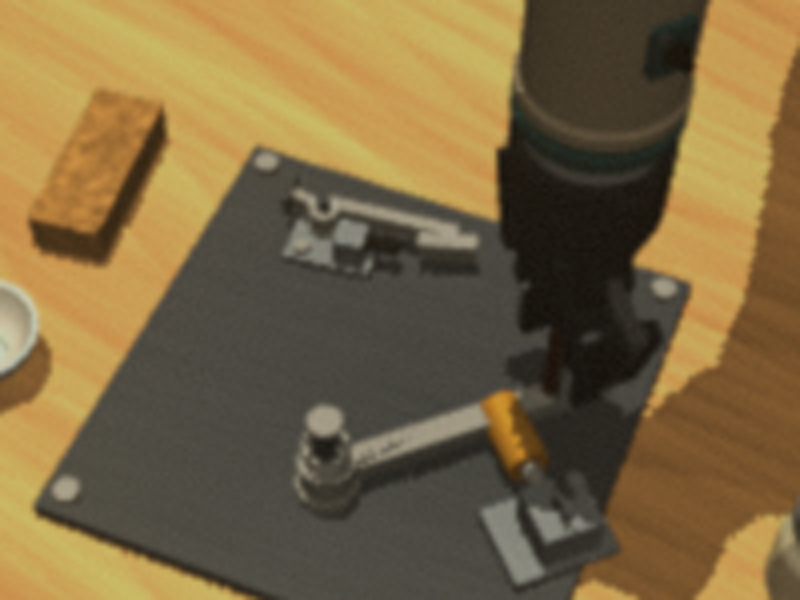

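Handle at about (555,365) in the crop stands between the two fingers, nothing else is touched. Now I move the pushing finger up to the handle and begin the draw.

```bash
python3 -m jog '[0,-3,0,0,44, 0,-6,0,0,44, 0,-9,0,0,44, 0,-11,0,0,44, 0,-13,0,0,44, 0,-15,0,0,44, 0,-15,0,0,44]'
python3 -m jog '[-0.3,-2.6,0,-1.15,44, -0.7,-5.2,0,-2.3,44, -0.7,-5.2,0,-2.3,44]'
```

```text
clock: 3.33
eef_pos: [491.3, 60.0, 230.9]
tool_rot: [3.139, 0.001, 2.576]
force: [2.2, 3.9, -1.7]
width: 44.3
clock: 3.58
eef_pos: [488.9, 54.8, 230.9]
tool_rot: [3.14, 0.001, 2.617]
force: [2.8, 3.6, 0.9]
width: 44.0
```

```bash
python3 -m jog '[-0.3,-2.6,0,-1.15,44, -0.7,-5.2,0,-2.3,44, -1.1,-7.8,0,-3.4,44, -1.6,-10.3,0,-4.6,44, -2.1,-12.9,0,-5.7,44, -2.7,-15.5,0,-6.9,44, -3.4,-18,0,-8,44, -4.1,-20.5,0,-9.2,44, -4.8,-23,0,-10.3,44, -5.6,-25.5,0,-11.5,44, -5.6,-25.5,0,-11.5,44]'
python3 - <<'E'
from h import *
s=read_state();print(np.round(s["eef_pos"],2),np.round(s["tool_rot"],4),np.round(s["force"],2),s["width"],s["clock"])
im,d=get_image("scene")
x0,x1,y0,y1=(230,430,100,250)
cv2.imwrite(f"pics/scene3z.png",cv2.resize(im[y0:y1,x0:x1],None,fx=4,fy=4,interpolation=cv2.INTER_CUBIC))
E
```

```text
clock: 4.5
eef_pos: [480.5, 29.8, 230.9]
tool_rot: [3.141, 0.0, 2.817]
force: [1.4, 4.8, 2.9]
width: 44.1
[480.52  29.77 230.87] [3.1409e+00 2.0000e-04 2.8173e+00] [1.37 4.78 2.87] 44.07151395314723 4.5
```

View pics/scene3z.png

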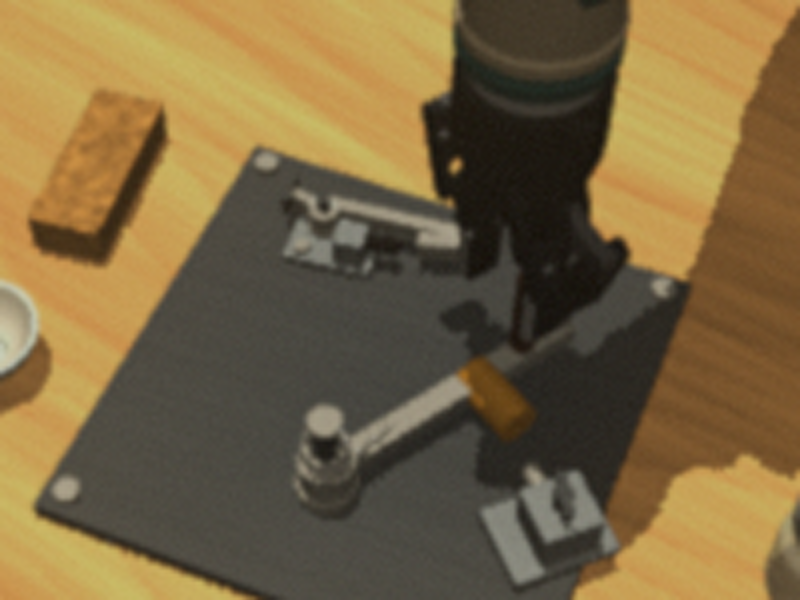

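The arm follows the finger, with its handle at (518,305) in the crop. The catch hook is still clear at (460,240).

```bash
cat > st.py <<'E'
from h import *
s=read_state();y=s["tool_rot"][2]%(2*np.pi);P=np.array([609.3,2.8]);e=np.array(s["eef_pos"][:2])
f=np.array(s["force"]);ty=np.array([np.sin(y),-np.cos(y)]);tx=np.array([np.cos(y),np.sin(y)])
h=e+15*ty-P   # handle centre if touching
q=(np.arctan2(h[1],h[0])-np.arctan2(69.4,-110.5))%(2*np.pi)
if q>np.pi:q-=2*np.pi
print("clk %.2f q(hand) %.4f r %.1f yawq %.3f Ft %.2f Fr %.2f Fz %.2f w %.1f"%(s["clock"],q,np.hypot(*h),y-2.575,f[:2]@ty,f[:2]@tx,f[2],s["width"]))
E
python3 -m jog '[-0.3,-2.6,0,-1.15,44, -0.7,-5.2,0,-2.3,44, -1.1,-7.8,0,-3.4,44, -1.6,-10.3,0,-4.6,44, -2.1,-12.9,0,-5.7,44, -2.7,-15.5,0,-6.9,44, -2.7,-15.5,0,-6.9,44]' >/dev/null; python3 st.py
python3 -m jog '[-0.3,-2.6,0,-1.15,44, -0.7,-5.2,0,-2.3,44, -1.1,-7.8,0,-3.4,44, -1.6,-10.3,0,-4.6,44, -1.6,-10.3,0,-4.6,44]' >/dev/null; python3 st.py
python3 -m jog '[-0.3,-2.6,0,-1.15,44, -0.7,-5.2,0,-2.3,44, -0.7,-5.2,0,-2.3,44]' >/dev/null; python3 st.py
python3 -m jog '[-0.3,-2.6,0,-1.15,44, -0.7,-5.2,0,-2.3,44, -0.7,-5.2,0,-2.3,44]' >/dev/null; python3 st.py
```

```text
clk 5.13 q(hand) 0.3578 r 130.9 yawq 0.363 Ft 6.95 Fr -0.51 Fz 2.27 w 44.1
clk 5.55 q(hand) 0.4353 r 131.1 yawq 0.444 Ft 6.80 Fr -1.89 Fz 3.11 w 44.2
clk 5.80 q(hand) 0.4740 r 131.2 yawq 0.484 Ft 6.98 Fr -0.81 Fz 3.65 w 44.0
clk 6.05 q(hand) 0.5132 r 131.3 yawq 0.524 Ft 7.91 Fr -0.13 Fz 3.97 w 44.2
```

```bash
python3 -m jog '[-0.3,-2.6,0,-1.15,44, -0.3,-2.6,0,-1.15,44]' >/dev/null; python3 st.py
python3 -m jog '[-0.3,-2.6,0,-1.15,44, -0.3,-2.6,0,-1.15,44]' >/dev/null; python3 st.py
python3 -m jog '[-0.3,-2.6,0,-1.15,44, -0.3,-2.6,0,-1.15,44]' >/dev/null; python3 st.py
python3 -m jog '[-0.3,-2.6,0,-1.15,44, -0.3,-2.6,0,-1.15,44]' >/dev/null; python3 st.py
python3 -m jog '[-0.3,-2.6,0,-1.15,44, -0.3,-2.6,0,-1.15,44]' >/dev/null; python3 st.py
python3 -m jog '[-0.3,-2.6,0,-1.15,44, -0.3,-2.6,0,-1.15,44]' >/dev/null; python3 st.py
```

```text
clk 6.22 q(hand) 0.5318 r 131.4 yawq 0.544 Ft 6.22 Fr -0.97 Fz 3.75 w 43.8
clk 6.38 q(hand) 0.5512 r 131.4 yawq 0.565 Ft 8.38 Fr -0.04 Fz 4.49 w 44.0
clk 6.55 q(hand) 0.5705 r 131.5 yawq 0.585 Ft 7.87 Fr -0.82 Fz 3.80 w 43.8
clk 6.72 q(hand) 0.5901 r 131.6 yawq 0.605 Ft 7.43 Fr -0.05 Fz 4.17 w 44.1
clk 6.88 q(hand) 0.6095 r 131.6 yawq 0.625 Ft 8.40 Fr -0.04 Fz 4.03 w 44.6
clk 7.05 q(hand) 0.6287 r 131.7 yawq 0.645 Ft 7.70 Fr 0.13 Fz 4.06 w 43.7
```

```bash
for i in 1 2 3 4; do python3 -m jog '[0,0,0,0,44]' >/dev/null; python3 st.py; done
python3 - <<'E'
from h import *
for n,(x0,x1,y0,y1) in (("scene",(270,400,110,210)),("top",(290,420,170,270))):
    im,d=get_image(n)
    cv2.imwrite(f"pics/{n}4z.png",cv2.resize(im[y0:y1,x0:x1],None,fx=6,fy=6,interpolation=cv2.INTER_CUBIC))
E
```

```text
clk 7.13 q(hand) 0.6273 r 131.7 yawq 0.645 Ft 7.37 Fr 0.36 Fz 4.16 w 43.9
clk 7.22 q(hand) 0.6266 r 131.7 yawq 0.645 Ft 7.90 Fr 0.56 Fz 4.28 w 44.1
clk 7.30 q(hand) 0.6263 r 131.7 yawq 0.645 Ft 7.15 Fr -0.16 Fz 3.76 w 43.9
clk 7.38 q(hand) 0.6261 r 131.7 yawq 0.645 Ft 7.86 Fr -1.07 Fz 5.11 w 44.0
```

View pics/scene4z.png

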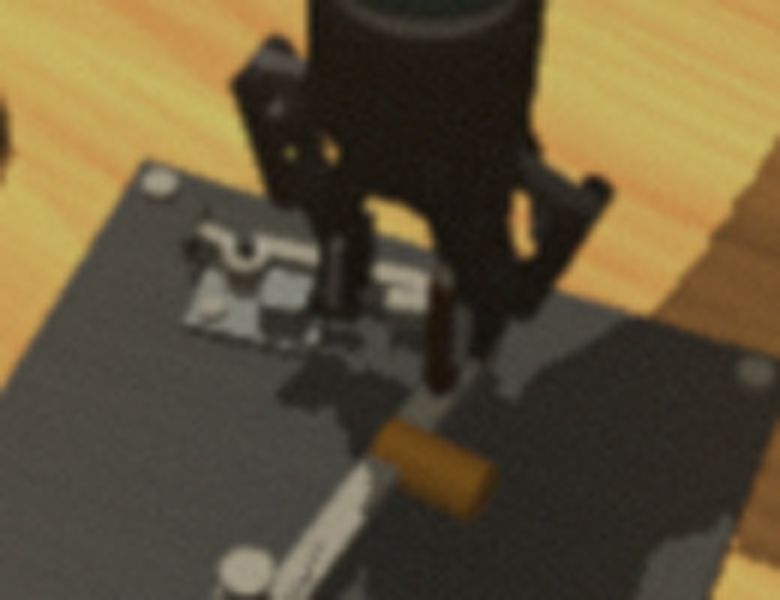

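View pics/top4z.png

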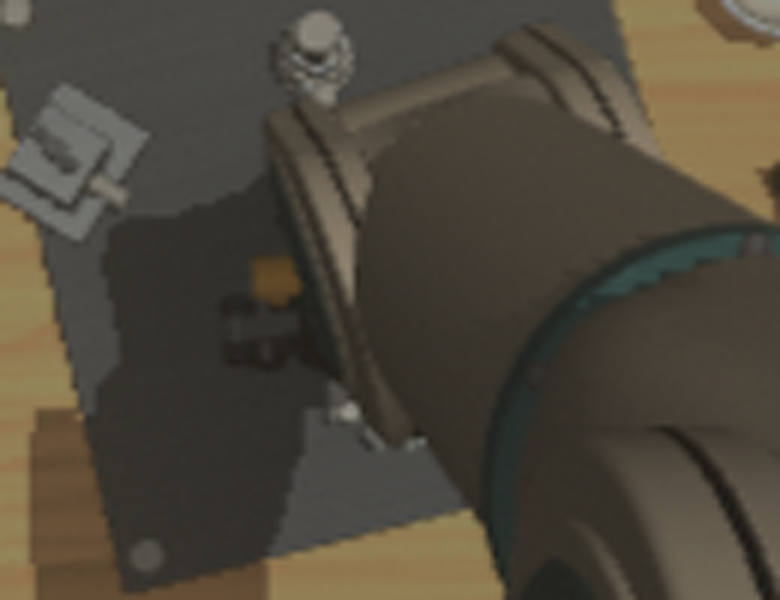

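The scene crop shows the arm with handle (440,340) still short of the hook tip (430,285). The force is about 7.7 N, in line with the spring alone, so the hook has not yet been touched. I continue in small steps.

```bash
python3 -m jog '[-0.3,-2.6,0,-1.15,44, -0.3,-2.6,0,-1.15,44]' >/dev/null; python3 st.py
python3 -m jog '[0,0,0,0,44]' >/dev/null; python3 st.py
python3 -m jog '[0,0,0,0,44]' >/dev/null; python3 st.py
python3 -m jog '[-0.3,-2.6,0,-1.15,44, -0.3,-2.6,0,-1.15,44]' >/dev/null; python3 st.py
python3 -m jog '[0,0,0,0,44]' >/dev/null; python3 st.py
python3 -m jog '[0,0,0,0,44]' >/dev/null; python3 st.py
python3 -m jog '[-0.2,-1.3,0,-0.6,44, -0.2,-1.3,0,-0.6,44]' >/dev/null; python3 st.py
python3 -m jog '[0,0,0,0,44]' >/dev/null; python3 st.py
python3 -m jog '[0,0,0,0,44]' >/dev/null; python3 st.py
```

```text
clk 7.65 q(hand) 0.6477 r 131.8 yawq 0.665 Ft 8.34 Fr -1.17 Fz 4.98 w 43.9
clk 7.73 q(hand) 0.6465 r 131.8 yawq 0.665 Ft 8.01 Fr -1.54 Fz 4.30 w 44.0
clk 7.82 q(hand) 0.6459 r 131.8 yawq 0.665 Ft 7.72 Fr -0.69 Fz 4.70 w 44.5
clk 7.98 q(hand) 0.6672 r 131.8 yawq 0.685 Ft 7.15 Fr 0.04 Fz 4.71 w 43.8
clk 8.07 q(hand) 0.6660 r 131.9 yawq 0.685 Ft 8.62 Fr 0.01 Fz 4.67 w 44.0
clk 8.15 q(hand) 0.6652 r 131.8 yawq 0.685 Ft 7.99 Fr 0.71 Fz 4.74 w 43.8
clk 8.32 q(hand) 0.6755 r 131.8 yawq 0.696 Ft 7.74 Fr 0.39 Fz 4.23 w 44.0
clk 8.40 q(hand) 0.6748 r 131.9 yawq 0.695 Ft 7.92 Fr -0.00 Fz 4.47 w 44.2
clk 8.48 q(hand) 0.6746 r 131.8 yawq 0.695 Ft 8.55 Fr -0.05 Fz 5.51 w 44.2
```

```bash
for k in 1; do
python3 -m jog '[-0.2,-1.3,0,-0.6,44, -0.2,-1.3,0,-0.6,44]' >/dev/null; python3 st.py
python3 -m jog '[0,0,0,0,44]' >/dev/null; python3 st.py
python3 -m jog '[-0.2,-1.3,0,-0.6,44, -0.2,-1.3,0,-0.6,44]' >/dev/null; python3 st.py
python3 -m jog '[0,0,0,0,44]' >/dev/null; python3 st.py
python3 -m jog '[-0.2,-1.3,0,-0.6,44, -0.2,-1.3,0,-0.6,44]' >/dev/null; python3 st.py
python3 -m jog '[0,0,0,0,44]' >/dev/null; python3 st.py
python3 -m jog '[0,0,0,0,44]' >/dev/null; python3 st.py
done
python3 - <<'E'
from h import *
for n,(x0,x1,y0,y1) in (("scene",(270,400,110,210)),("top",(290,420,170,270))):
    im,d=get_image(n)
    cv2.imwrite(f"pics/{n}5z.png",cv2.resize(im[y0:y1,x0:x1],None,fx=6,fy=6,interpolation=cv2.INTER_CUBIC))
E
```

```text
clk 8.65 q(hand) 0.6852 r 131.8 yawq 0.706 Ft 7.24 Fr -0.37 Fz 4.75 w 44.0
clk 8.73 q(hand) 0.6845 r 131.8 yawq 0.706 Ft 7.86 Fr 0.43 Fz 4.67 w 43.9
clk 8.90 q(hand) 0.6947 r 131.8 yawq 0.717 Ft 7.80 Fr -1.10 Fz 4.81 w 44.0
clk 8.98 q(hand) 0.6943 r 131.8 yawq 0.716 Ft 8.24 Fr -0.27 Fz 5.25 w 43.9
clk 9.15 q(hand) 0.7046 r 131.8 yawq 0.727 Ft 8.67 Fr 0.06 Fz 6.14 w 44.0
clk 9.23 q(hand) 0.7039 r 131.8 yawq 0.727 Ft 8.29 Fr -0.30 Fz 5.22 w 43.7
clk 9.32 q(hand) 0.7038 r 131.8 yawq 0.727 Ft 8.93 Fr -1.02 Fz 5.16 w 44.0
```

View pics/scene5z.png

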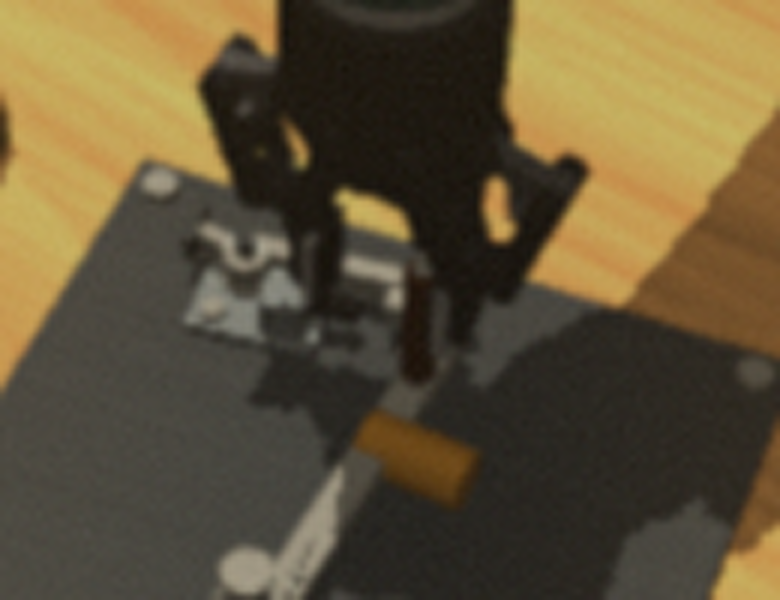

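The handle now stands at (415,325) and the pin is hidden behind it, about at the hook's tip. I carry on in 1.3 mm steps and watch the force.

```bash
python3 -m jog '[-0.2,-1.3,0,-0.6,44, -0.2,-1.3,0,-0.6,44]' >/dev/null; python3 st.py
python3 -m jog '[0,0,0,0,44]' >/dev/null; python3 st.py
python3 -m jog '[-0.2,-1.3,0,-0.6,44, -0.2,-1.3,0,-0.6,44]' >/dev/null; python3 st.py
python3 -m jog '[0,0,0,0,44]' >/dev/null; python3 st.py
python3 -m jog '[-0.2,-1.3,0,-0.6,44, -0.2,-1.3,0,-0.6,44]' >/dev/null; python3 st.py
python3 -m jog '[0,0,0,0,44]' >/dev/null; python3 st.py
python3 -m jog '[-0.2,-1.3,0,-0.6,44, -0.2,-1.3,0,-0.6,44]' >/dev/null; python3 st.py
python3 -m jog '[0,0,0,0,44]' >/dev/null; python3 st.py
```

```text
clk 9.58 q(hand) 0.7143 r 131.8 yawq 0.738 Ft 8.21 Fr -0.85 Fz 5.21 w 44.1
clk 9.67 q(hand) 0.7137 r 131.8 yawq 0.737 Ft 8.10 Fr -0.61 Fz 4.71 w 44.2
clk 9.83 q(hand) 0.7236 r 131.8 yawq 0.748 Ft 8.08 Fr -0.31 Fz 5.46 w 44.2
clk 9.92 q(hand) 0.7232 r 131.8 yawq 0.748 Ft 8.84 Fr -0.40 Fz 6.17 w 43.7
clk 10.08 q(hand) 0.7315 r 131.7 yawq 0.759 Ft 9.25 Fr -0.33 Fz 5.44 w 44.2
clk 10.17 q(hand) 0.7308 r 131.8 yawq 0.759 Ft 9.45 Fr -0.42 Fz 5.25 w 44.2
clk 10.33 q(hand) 0.7399 r 131.7 yawq 0.770 Ft 9.61 Fr -0.02 Fz 6.20 w 44.3
clk 10.42 q(hand) 0.7396 r 131.7 yawq 0.769 Ft 8.71 Fr -0.45 Fz 4.90 w 44.1
```

```bash
for i in 1; do
python3 -m jog '[-0.2,-1.3,0,-0.5,44, -0.2,-1.3,0,-0.5,44]' >/dev/null; python3 st.py
python3 -m jog '[0,0,0,0,44]' >/dev/null; python3 st.py
python3 -m jog '[-0.2,-1.3,0,-0.5,44, -0.2,-1.3,0,-0.5,44]' >/dev/null; python3 st.py
python3 -m jog '[0,0,0,0,44]' >/dev/null; python3 st.py
python3 -m jog '[-0.2,-1.3,0,-0.5,44, -0.2,-1.3,0,-0.5,44]' >/dev/null; python3 st.py
python3 -m jog '[0,0,0,0,44]' >/dev/null; python3 st.py
python3 -m jog '[-0.2,-1.3,0,-0.5,44, -0.2,-1.3,0,-0.5,44]' >/dev/null; python3 st.py
python3 -m jog '[0,0,0,0,44]' >/dev/null; python3 st.py
done
```

```text
clk 10.58 q(hand) 0.7496 r 131.7 yawq 0.778 Ft 9.95 Fr -0.23 Fz 5.58 w 43.9
clk 10.67 q(hand) 0.7493 r 131.7 yawq 0.778 Ft 10.39 Fr 0.11 Fz 6.14 w 43.8
clk 10.83 q(hand) 0.7588 r 131.6 yawq 0.787 Ft 10.14 Fr 0.65 Fz 6.33 w 44.3
clk 10.92 q(hand) 0.7590 r 131.7 yawq 0.787 Ft 9.31 Fr 1.07 Fz 7.40 w 43.8
clk 11.08 q(hand) 0.7684 r 131.6 yawq 0.796 Ft 9.24 Fr 0.57 Fz 6.23 w 43.9
clk 11.17 q(hand) 0.7684 r 131.6 yawq 0.796 Ft 10.00 Fr 0.46 Fz 6.91 w 43.8
clk 11.33 q(hand) 0.7781 r 131.6 yawq 0.805 Ft 10.27 Fr 0.14 Fz 6.18 w 43.8
clk 11.42 q(hand) 0.7780 r 131.6 yawq 0.804 Ft 9.81 Fr 0.87 Fz 6.77 w 44.0
```

```bash
for i in 1; do
python3 -m jog '[-0.2,-1.3,0,-0.55,44, -0.2,-1.3,0,-0.55,44]' >/dev/null; python3 st.py
python3 -m jog '[0,0,0,0,44]' >/dev/null; python3 st.py
python3 -m jog '[-0.2,-1.3,0,-0.55,44, -0.2,-1.3,0,-0.55,44]' >/dev/null; python3 st.py
python3 -m jog '[0,0,0,0,44]' >/dev/null; python3 st.py
python3 -m jog '[-0.2,-1.3,0,-0.55,44, -0.2,-1.3,0,-0.55,44]' >/dev/null; python3 st.py
python3 -m jog '[0,0,0,0,44]' >/dev/null; python3 st.py
python3 -m jog '[-0.2,-1.3,0,-0.55,44, -0.2,-1.3,0,-0.55,44]' >/dev/null; python3 st.py
python3 -m jog '[0,0,0,0,44]' >/dev/null; python3 st.py
python3 -m jog '[-0.2,-1.3,0,-0.55,44, -0.2,-1.3,0,-0.55,44]' >/dev/null; python3 st.py
python3 -m jog '[0,0,0,0,44]' >/dev/null; python3 st.py
done
```

```text
clk 11.58 q(hand) 0.7878 r 131.6 yawq 0.814 Ft 10.03 Fr 0.32 Fz 7.00 w 43.7
clk 11.67 q(hand) 0.7877 r 131.6 yawq 0.814 Ft 10.44 Fr 0.03 Fz 7.34 w 44.1
clk 11.83 q(hand) 0.7974 r 131.5 yawq 0.824 Ft 9.29 Fr -0.76 Fz 7.35 w 44.2
clk 11.92 q(hand) 0.7973 r 131.5 yawq 0.824 Ft 10.31 Fr -0.43 Fz 6.85 w 44.0
clk 12.08 q(hand) 0.8070 r 131.5 yawq 0.833 Ft 10.47 Fr -0.14 Fz 6.90 w 44.1
clk 12.17 q(hand) 0.8067 r 131.5 yawq 0.833 Ft 10.87 Fr 0.08 Fz 7.38 w 44.1
clk 12.33 q(hand) 0.8167 r 131.5 yawq 0.843 Ft 10.97 Fr 0.04 Fz 6.37 w 44.2
clk 12.42 q(hand) 0.8166 r 131.5 yawq 0.843 Ft 10.55 Fr -0.23 Fz 7.28 w 43.8
clk 12.58 q(hand) 0.8259 r 131.4 yawq 0.853 Ft 10.41 Fr 0.14 Fz 7.04 w 44.1
clk 12.67 q(hand) 0.8261 r 131.5 yawq 0.852 Ft 10.73 Fr -0.62 Fz 7.58 w 44.0
```

```bash
for i in 1; do
python3 -m jog '[-0.2,-1.3,0,-0.55,44, -0.2,-1.3,0,-0.55,44]' ; python3 st.py
python3 -m jog '[0,0,0,0,44]' >/dev/null; python3 st.py
python3 -m jog '[-0.2,-1.3,0,-0.55,44, -0.2,-1.3,0,-0.55,44]' >/dev/null; python3 st.py
python3 -m jog '[0,0,0,0,44]' >/dev/null; python3 st.py
python3 -m jog '[-0.1,-0.9,0,-0.4,44, -0.1,-0.9,0,-0.4,44]' >/dev/null; python3 st.py
python3 -m jog '[0,0,0,0,44]' >/dev/null; python3 st.py
done
python3 - <<'E'
from h import *
for n,(x0,x1,y0,y1) in (("scene",(270,400,110,210)),("top",(290,420,170,270))):
    im,d=get_image(n)
    cv2.imwrite(f"pics/{n}6z.png",cv2.resize(im[y0:y1,x0:x1],None,fx=6,fy=6,interpolation=cv2.INTER_CUBIC))
E
```

```text
clock: 12.83
eef_pos: [487.2, -47.2, 230.7]
tool_rot: [3.138, -0.003, -2.846]
force: [-3.8, 10.4, 7.1]
width: 44.1
clk 12.83 q(hand) 0.8356 r 131.4 yawq 0.862 Ft 11.01 Fr 0.61 Fz 7.09 w 44.1
clk 12.92 q(hand) 0.8355 r 131.4 yawq 0.862 Ft 10.11 Fr 0.48 Fz 7.40 w 43.9
clk 13.08 q(hand) 0.8449 r 131.4 yawq 0.872 Ft 10.95 Fr -1.03 Fz 6.89 w 43.8
clk 13.17 q(hand) 0.8450 r 131.4 yawq 0.872 Ft 10.71 Fr 0.43 Fz 7.47 w 43.9
clk 13.33 q(hand) 0.8512 r 131.4 yawq 0.879 Ft 10.69 Fr 0.57 Fz 7.02 w 44.2
clk 13.42 q(hand) 0.8511 r 131.4 yawq 0.879 Ft 11.21 Fr 0.73 Fz 6.59 w 44.0
```

View pics/scene6z.png

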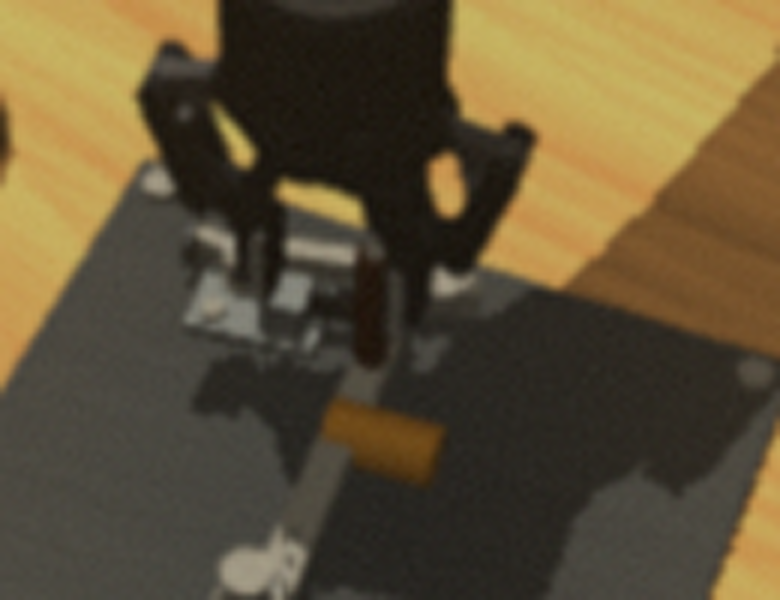

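The hook now sits pushed alongside behind the handle (370,310). I switch to 0.65 mm steps.

```bash
for i in 1; do
python3 -m jog '[-0.1,-0.65,0,-0.3,44, -0.1,-0.65,0,-0.3,44]' >/dev/null; python3 st.py
python3 -m jog '[0,0,0,0,44]' >/dev/null; python3 st.py
python3 -m jog '[-0.1,-0.65,0,-0.3,44, -0.1,-0.65,0,-0.3,44]' >/dev/null; python3 st.py
python3 -m jog '[0,0,0,0,44]' >/dev/null; python3 st.py
python3 -m jog '[-0.1,-0.65,0,-0.3,44, -0.1,-0.65,0,-0.3,44]' >/dev/null; python3 st.py
python3 -m jog '[0,0,0,0,44]' >/dev/null; python3 st.py
python3 -m jog '[-0.1,-0.65,0,-0.3,44, -0.1,-0.65,0,-0.3,44]' >/dev/null; python3 st.py
python3 -m jog '[0,0,0,0,44]' >/dev/null; python3 st.py
done
```

```text
clk 13.68 q(hand) 0.8559 r 131.4 yawq 0.884 Ft 11.11 Fr -0.01 Fz 7.19 w 44.2
clk 13.77 q(hand) 0.8557 r 131.4 yawq 0.884 Ft 10.99 Fr -0.72 Fz 7.75 w 44.1
clk 13.93 q(hand) 0.8625 r 131.4 yawq 0.889 Ft 10.53 Fr 0.00 Fz 7.50 w 43.5
clk 14.02 q(hand) 0.8629 r 131.4 yawq 0.889 Ft 9.23 Fr 0.33 Fz 7.13 w 44.1
clk 14.18 q(hand) 0.8712 r 131.4 yawq 0.894 Ft 8.97 Fr 0.12 Fz 6.33 w 44.2
clk 14.27 q(hand) 0.8729 r 131.4 yawq 0.894 Ft 7.45 Fr 0.12 Fz 6.98 w 44.2
clk 14.43 q(hand) 0.8835 r 131.4 yawq 0.898 Ft 2.94 Fr -0.05 Fz 1.99 w 44.1
clk 14.52 q(hand) 0.8903 r 131.5 yawq 0.897 Ft 3.20 Fr 0.34 Fz 1.60 w 44.1
```

The force fell from 11 N to about 3 N at q ≈ 0.885: the hook has dropped behind the pin. I continue gently to feel for the buffer.

```bash
for i in 1; do
python3 -m jog '[0,0,0,0,44]' >/dev/null; python3 st.py
python3 -m jog '[-0.05,-0.4,0,-0.1,44, -0.05,-0.4,0,-0.1,44]' >/dev/null; python3 st.py
python3 -m jog '[0,0,0,0,44]' >/dev/null; python3 st.py
python3 -m jog '[-0.05,-0.4,0,-0.1,44, -0.05,-0.4,0,-0.1,44]' >/dev/null; python3 st.py
python3 -m jog '[0,0,0,0,44]' >/dev/null; python3 st.py
done
```

```text
clk 14.60 q(hand) 0.8916 r 131.3 yawq 0.897 Ft 5.12 Fr 0.15 Fz 2.17 w 44.3
clk 14.77 q(hand) 0.8929 r 130.8 yawq 0.899 Ft 5.12 Fr 0.77 Fz 2.54 w 43.8
clk 14.85 q(hand) 0.8929 r 130.7 yawq 0.899 Ft 4.44 Fr -0.36 Fz 2.88 w 44.1
clk 15.02 q(hand) 0.8937 r 130.7 yawq 0.901 Ft 5.64 Fr 0.56 Fz 1.82 w 44.1
clk 15.10 q(hand) 0.8937 r 130.7 yawq 0.901 Ft 6.13 Fr -0.30 Fz 2.85 w 44.3
```

```bash
for i in 1; do
python3 -m jog '[-0.05,-0.4,0,-0.1,44, -0.05,-0.4,0,-0.1,44]' >/dev/null; python3 st.py
python3 -m jog '[0,0,0,0,44]' >/dev/null; python3 st.py
python3 -m jog '[-0.05,-0.4,0,-0.1,44, -0.05,-0.4,0,-0.1,44]' >/dev/null; python3 st.py
python3 -m jog '[0,0,0,0,44]' >/dev/null; python3 st.py
python3 -m jog '[-0.05,-0.4,0,-0.1,44, -0.05,-0.4,0,-0.1,44]' >/dev/null; python3 st.py
python3 -m jog '[0,0,0,0,44]' >/dev/null; python3 st.py
done
python3 - <<'E'
from h import *
for n,(x0,x1,y0,y1) in (("scene",(270,400,110,210)),):
    im,d=get_image(n)
    cv2.imwrite(f"pics/{n}7z.png",cv2.resize(im[y0:y1,x0:x1],None,fx=6,fy=6,interpolation=cv2.INTER_CUBIC))
E
```

```text
clk 15.27 q(hand) 0.8947 r 130.6 yawq 0.903 Ft 6.67 Fr 0.67 Fz 2.57 w 44.1
clk 15.35 q(hand) 0.8946 r 130.7 yawq 0.903 Ft 7.04 Fr 0.05 Fz 1.90 w 43.9
clk 15.52 q(hand) 0.8957 r 130.6 yawq 0.905 Ft 7.52 Fr 0.89 Fz 2.84 w 43.9
clk 15.60 q(hand) 0.8957 r 130.7 yawq 0.905 Ft 7.43 Fr 0.95 Fz 2.97 w 44.2
clk 15.77 q(hand) 0.8968 r 130.6 yawq 0.907 Ft 8.19 Fr -0.03 Fz 3.70 w 44.0
clk 15.85 q(hand) 0.8968 r 130.6 yawq 0.907 Ft 8.92 Fr 0.21 Fz 2.32 w 44.3
```

View pics/scene7z.png

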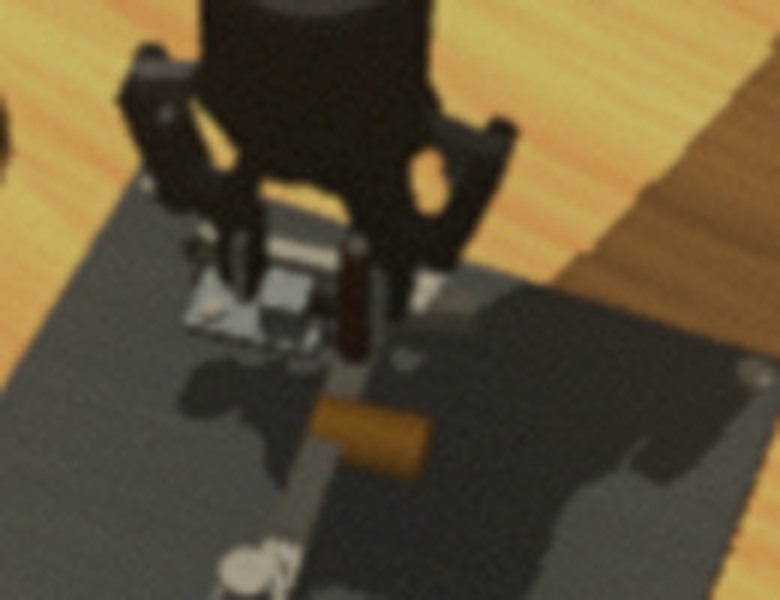

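```bash
for i in 1; do
python3 -m jog '[-0.05,-0.4,0,-0.1,44, -0.05,-0.4,0,-0.1,44]' >/dev/null; python3 st.py
python3 -m jog '[0,0,0,0,44]' >/dev/null; python3 st.py
python3 -m jog '[-0.05,-0.4,0,-0.1,44, -0.05,-0.4,0,-0.1,44]' >/dev/null; python3 st.py
python3 -m jog '[0,0,0,0,44]' >/dev/null; python3 st.py
python3 -m jog '[-0.05,-0.4,0,-0.1,44, -0.05,-0.4,0,-0.1,44]' >/dev/null; python3 st.py
python3 -m jog '[0,0,0,0,44]' >/dev/null; python3 st.py
done
```

```text
clk 16.07 q(hand) 0.8979 r 130.6 yawq 0.909 Ft 8.89 Fr 0.36 Fz 3.86 w 43.6
clk 16.15 q(hand) 0.8979 r 130.6 yawq 0.909 Ft 9.34 Fr -0.14 Fz 3.28 w 44.2
clk 16.32 q(hand) 0.8996 r 130.6 yawq 0.911 Ft 8.89 Fr 0.70 Fz 3.73 w 43.8
clk 16.40 q(hand) 0.8998 r 130.6 yawq 0.911 Ft 9.75 Fr 0.15 Fz 3.70 w 44.0
clk 16.57 q(hand) 0.9023 r 130.5 yawq 0.913 Ft 9.40 Fr -0.61 Fz 2.88 w 44.0
clk 16.65 q(hand) 0.9024 r 130.6 yawq 0.912 Ft 10.64 Fr 0.70 Fz 3.75 w 43.7
```

Plateau at the bare spring force (about 9.5 N): the pin is off the hook and moving freely. A few more small steps should reach the buffer.

```bash
for i in 1; do
python3 -m jog '[-0.05,-0.4,0,-0.1,44, -0.05,-0.4,0,-0.1,44]' >/dev/null; python3 st.py
python3 -m jog '[0,0,0,0,44]' >/dev/null; python3 st.py
python3 -m jog '[0,0,0,0,44]' >/dev/null; python3 st.py
python3 -m jog '[-0.05,-0.4,0,-0.1,44, -0.05,-0.4,0,-0.1,44]' >/dev/null; python3 st.py
python3 -m jog '[0,0,0,0,44]' >/dev/null; python3 st.py
python3 -m jog '[0,0,0,0,44]' >/dev/null; python3 st.py
done
```

```text
clk 16.82 q(hand) 0.9054 r 130.5 yawq 0.914 Ft 10.18 Fr -0.55 Fz 4.15 w 44.2
clk 16.90 q(hand) 0.9051 r 130.5 yawq 0.914 Ft 9.96 Fr 0.88 Fz 3.72 w 44.3
clk 16.98 q(hand) 0.9051 r 130.6 yawq 0.914 Ft 10.33 Fr 0.15 Fz 4.23 w 44.2
clk 17.15 q(hand) 0.9082 r 130.5 yawq 0.916 Ft 10.13 Fr 0.38 Fz 2.85 w 43.9
clk 17.23 q(hand) 0.9082 r 130.5 yawq 0.916 Ft 9.50 Fr 0.67 Fz 3.84 w 43.6
clk 17.32 q(hand) 0.9082 r 130.5 yawq 0.916 Ft 8.62 Fr 0.12 Fz 4.24 w 44.0
```

```bash
for i in 1; do
python3 -m jog '[-0.05,-0.4,0,-0.1,44, -0.05,-0.4,0,-0.1,44]' >/dev/null; python3 st.py
python3 -m jog '[0,0,0,0,44]' >/dev/null; python3 st.py
python3 -m jog '[0,0,0,0,44]' >/dev/null; python3 st.py
python3 -m jog '[-0.05,-0.4,0,-0.1,44, -0.05,-0.4,0,-0.1,44]' >/dev/null; python3 st.py
python3 -m jog '[0,0,0,0,44]' >/dev/null; python3 st.py
python3 -m jog '[0,0,0,0,44]' >/dev/null; python3 st.py
done
```

```text
clk 17.48 q(hand) 0.9113 r 130.5 yawq 0.918 Ft 10.11 Fr 0.42 Fz 4.15 w 43.9
clk 17.57 q(hand) 0.9112 r 130.5 yawq 0.918 Ft 9.27 Fr -0.19 Fz 3.99 w 44.1
clk 17.65 q(hand) 0.9112 r 130.5 yawq 0.918 Ft 9.74 Fr 0.10 Fz 3.96 w 44.2
clk 17.82 q(hand) 0.9123 r 130.5 yawq 0.920 Ft 10.17 Fr 0.93 Fz 4.46 w 43.9
clk 17.90 q(hand) 0.9123 r 130.5 yawq 0.920 Ft 9.73 Fr 0.46 Fz 4.41 w 44.0
clk 17.98 q(hand) 0.9124 r 130.5 yawq 0.920 Ft 10.40 Fr 0.21 Fz 3.25 w 44.1
```

```bash
python3 -m jog '[-0.05,-0.4,0,-0.1,44, -0.05,-0.4,0,-0.1,44]' >/dev/null; python3 st.py
python3 -m jog '[0,0,0,0,44]' >/dev/null; python3 st.py
python3 -m jog '[0,0,0,0,44]' >/dev/null; python3 st.py
python3 -m jog '[-0.05,-0.4,0,-0.1,44, -0.05,-0.4,0,-0.1,44]' >/dev/null; python3 st.py
python3 -m jog '[0,0,0,0,44]' >/dev/null; python3 st.py
python3 -m jog '[0,0,0,0,44]' >/dev/null; python3 st.py
```

```text
clk 18.15 q(hand) 0.9135 r 130.5 yawq 0.922 Ft 10.55 Fr 0.33 Fz 4.33 w 43.9
clk 18.23 q(hand) 0.9137 r 130.5 yawq 0.922 Ft 10.71 Fr 0.35 Fz 3.73 w 44.1
clk 18.32 q(hand) 0.9135 r 130.5 yawq 0.922 Ft 11.14 Fr -0.22 Fz 4.32 w 44.3
clk 18.48 q(hand) 0.9152 r 130.5 yawq 0.924 Ft 12.09 Fr 0.85 Fz 5.02 w 44.0
clk 18.57 q(hand) 0.9149 r 130.5 yawq 0.924 Ft 11.57 Fr 1.18 Fz 4.47 w 44.0
clk 18.65 q(hand) 0.9149 r 130.4 yawq 0.924 Ft 11.55 Fr -0.17 Fz 5.04 w 43.8
```

The force has risen 2 N above the plateau and the travel has slowed, so the pin has met the buffer lightly. Now I ease back slowly at 3–5 mm/s.

```bash
python3 -m jog '[0.05,0.3,0,0.1,44, 0.1,0.6,0,0.2,44, 0.15,0.9,0,0.3,44, 0.2,1.2,0,0.4,44]' >/dev/null; python3 st.py
python3 -m jog '[0.05,0.3,0,0.1,44, 0.1,0.6,0,0.2,44, 0.15,0.9,0,0.3,44, 0.2,1.2,0,0.4,44]' >/dev/null; python3 st.py
python3 -m jog '[0.05,0.3,0,0.1,44, 0.1,0.6,0,0.2,44, 0.15,0.9,0,0.3,44, 0.15,0.9,0,0.3,44]' >/dev/null; python3 st.py
python3 -m jog '[0,0,0,0,44]' >/dev/null; python3 st.py
```

```text
clk 18.98 q(hand) 0.9106 r 130.5 yawq 0.916 Ft 8.59 Fr -0.56 Fz 4.10 w 44.3
clk 19.32 q(hand) 0.9024 r 130.5 yawq 0.909 Ft 9.92 Fr -0.37 Fz 3.44 w 43.9
clk 19.65 q(hand) 0.8973 r 130.6 yawq 0.904 Ft 8.66 Fr 0.04 Fz 3.24 w 44.0
clk 19.73 q(hand) 0.8975 r 130.6 yawq 0.904 Ft 8.33 Fr -0.30 Fz 3.70 w 44.0
```

```bash
python3 -m jog '[0.03,0.2,0,0.05,44, 0.06,0.4,0,0.1,44, 0.1,0.6,0,0.15,44, 0.1,0.6,0,0.15,44]' >/dev/null; python3 st.py
python3 -m jog '[0.03,0.2,0,0.05,44, 0.06,0.4,0,0.1,44, 0.1,0.6,0,0.15,44, 0.1,0.6,0,0.15,44]' >/dev/null; python3 st.py
python3 -m jog '[0.03,0.2,0,0.05,44, 0.06,0.4,0,0.1,44, 0.1,0.6,0,0.15,44, 0.1,0.6,0,0.15,44]' >/dev/null; python3 st.py
```

```text
clk 20.07 q(hand) 0.8960 r 130.6 yawq 0.901 Ft 7.30 Fr -0.07 Fz 2.84 w 44.1
clk 20.40 q(hand) 0.8944 r 130.6 yawq 0.897 Ft 7.33 Fr 0.48 Fz 1.57 w 43.8
clk 20.73 q(hand) 0.8931 r 130.7 yawq 0.894 Ft 5.28 Fr 0.25 Fz 1.97 w 43.8
```

Force is fading with only slight movement, so the pin is loading the hook. I continue.

```bash
python3 -m jog '[0.03,0.2,0,0,44, 0.06,0.4,0,0,44, 0.1,0.6,0,0,44, 0.1,0.6,0,0,44]' >/dev/null; python3 st.py
python3 -m jog '[0.03,0.2,0,0,44, 0.06,0.4,0,0,44, 0.1,0.6,0,0,44, 0.1,0.6,0,0,44]' >/dev/null; python3 st.py
python3 -m jog '[0.03,0.2,0,0,44, 0.06,0.4,0,0,44, 0.1,0.6,0,0,44, 0.1,0.6,0,0,44]' >/dev/null; python3 st.py
python3 -m jog '[0.03,0.2,0,0,44, 0.06,0.4,0,0,44, 0.1,0.6,0,0,44, 0.1,0.6,0,0,44]' >/dev/null; python3 st.py
```

```text
clk 21.07 q(hand) 0.8917 r 130.7 yawq 0.894 Ft 4.93 Fr 0.49 Fz 0.44 w 44.0
clk 21.40 q(hand) 0.8901 r 130.6 yawq 0.894 Ft 3.41 Fr 0.43 Fz -1.88 w 44.0
clk 21.73 q(hand) 0.8879 r 130.5 yawq 0.893 Ft 0.24 Fr 0.43 Fz -1.14 w 44.0
clk 22.07 q(hand) 0.8812 r 130.6 yawq 0.894 Ft 0.07 Fr -0.46 Fz -0.69 w 43.7
```

The force is zero and the finger has parted from the handle. I back off to centre the handle between the fingers and check before lifting.

```bash
python3 -m jog '[0,0.3,0,0,44, 0,0.7,0,0,44, 0,1.5,0,0,44, 0,2.5,0,0,44, 0,4,0,0,44, 0,6,0,0,44, 0,8,0,0,44, 0,10,0,0,44, 0,12,0,0,44, 0,13,0,0,44, 0,13.5,0,0,44, 0,13.5,0,0,44]' >/dev/null; python3 st.py
python3 - <<'E'
from h import *
for n,(x0,x1,y0,y1) in (("scene",(270,400,110,210)),):
    im,d=get_image(n)
    cv2.imwrite(f"pics/{n}8z.png",cv2.resize(im[y0:y1,x0:x1],None,fx=6,fy=6,interpolation=cv2.INTER_CUBIC))
E
```

```text
clk 23.07 q(hand) 0.7750 r 131.5 yawq 0.894 Ft -0.21 Fr -0.17 Fz -0.27 w 44.0
```

View pics/scene8z.png

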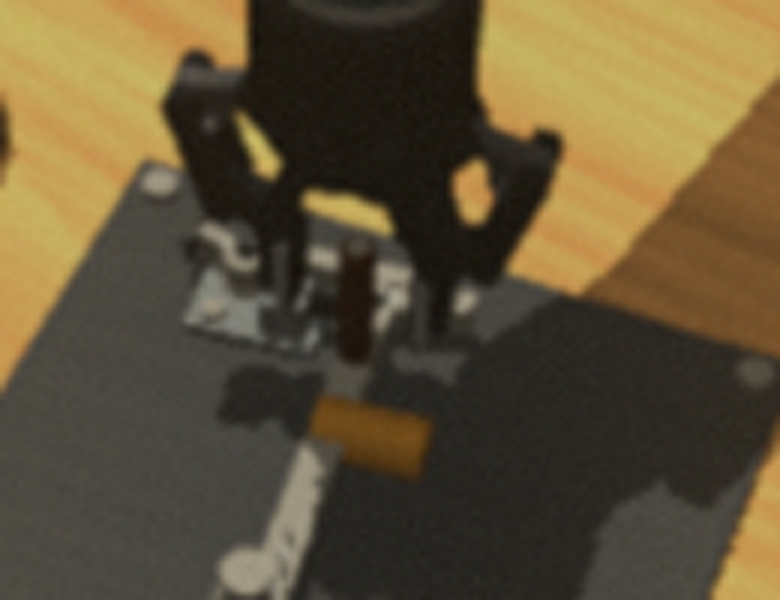

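The arm stays cocked: its handle is at (355,305) in the crop, standing free between the fingers at (290,280) and (430,290). Now I lift clear.

```bash
python3 -m jog '[0,0,-2,0,44, 0,0,-6,0,44, 0,0,-12,0,44, 0,0,-20,0,44, 0,0,-30,0,44, 0,0,-42,0,44, 0,0,-55,0,44, 0,0,-70,0,44, 0,0,-90,0,44, 0,0,-110,0,44, 0,0,-130,0,44, 0,0,-150,0,44, 0,0,-165,0,44, 0,0,-175,0,44, 0,0,-180,0,44, 0,0,-180,0,44, 0,0,-180,0,44]'
python3 st.py
python3 - <<'E'
from h import *
for n in("scene","top"):
    im,d=get_image(n);cv2.imwrite(f"pics/{n}9.png",im)
    x0,x1,y0,y1=(230,430,120,270)
    if n=="scene":cv2.imwrite(f"pics/{n}9z.png",cv2.resize(im[y0:y1,x0:x1],None,fx=4,fy=4,interpolation=cv2.INTER_CUBIC))
E
```

```text
clock: 24.53
eef_pos: [485.4, -39.6, 410.5]
tool_rot: [3.142, -0.001, -2.814]
force: [-0.4, 0.2, -0.4]
width: 44.2
clk 24.53 q(hand) 0.7768 r 131.8 yawq 0.894 Ft 0.36 Fr 0.28 Fz -0.37 w 44.2
```

View pics/scene9z.png

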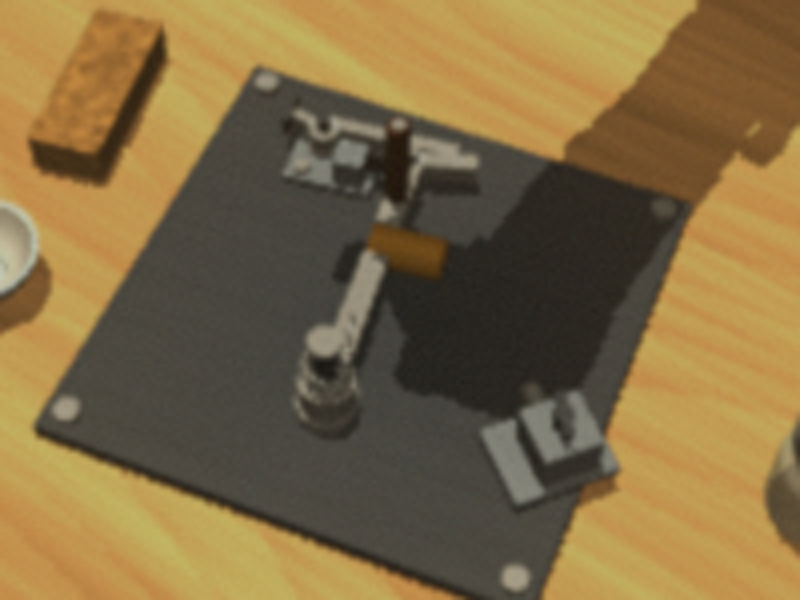

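View pics/scene9.png

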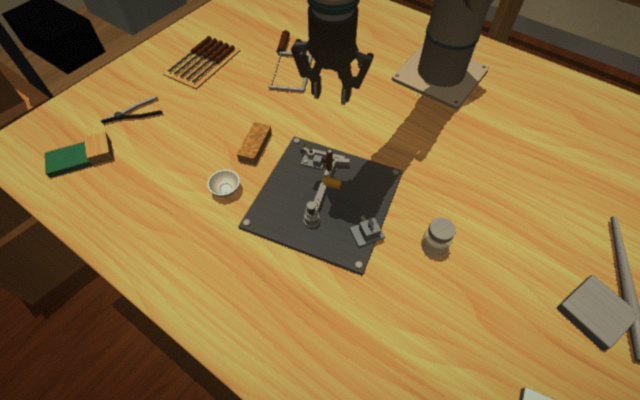

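The arm hangs on the catch with its handle top at about (330,150) in the scene view. The jar, block and dish have not moved in the picture and the gripper is well clear. One last check of the angle, then I hand in.

Run:
```python
from h import *
h=onz("scene",230+399/4,120+122/4,96)[:2]-[609.3,2.8]
print("q",(np.arctan2(h[1],h[0])-np.arctan2(69.4,-110.5))%(2*np.pi),np.hypot(*h))
a,b=cv2.imread("pics/scene0.png"),cv2.imread("pics/scene9.png")
d=cv2.absdiff(a,b).max(2)
for n,(x0,x1,y0,y1) in dict(dish=(205,243,168,202),block=(235,275,120,167),jar=(420,460,215,258)).items(): print(n,d[y0:y1,x0:x1].mean())
finish_job(); print(read_state()["clock"])
```

```text
q 0.8915181786768329 132.24960946767914
dish 5.836687306501548
block 5.484574468085106
jar 5.341860465116279
the job is handed in; nothing more can be done
the job is handed in; nothing more can be done
```

The spring hammer is cocked and let go. I handed the job in after about 25 s of the 69 s.

- **Drawing back:** I straddled the handle with the fingers 44 mm apart and pushed it with one finger around the arc. The hook's drag began at about q = 0.73. It dropped in behind the pin near q = 0.885, when the force fell from 11 N to 3 N.
- **Buffer:** Past the hook the force held at the bare spring's roughly 9.7 N. It rose to about 11.6 N at q ≈ 0.913–0.915 as the pin met the buffer, and I stopped there, well short of ramming.
- **Easing back:** I let the pin back at about 2–4 mm/s. The pull faded to 0 N at q ≈ 0.888, and I then backed the finger off and lifted clear.

**Last checks:**
- A picture after lifting gives q ≈ 0.89.
- The wrist force was back to noise, and the tool was about 180 mm above where it had worked.
- The jar, block and dish showed no shift in a picture comparison.

No check failed or disagreed, but two limits apply. Single force readings were noisy by about 0.7 N, and the catch and buffer angles carry roughly 0.01–0.02 rad of camera calibration error.

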